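Reassemble the aquarium filter: clamp its head down and clock the outlet elbow

TASK

The fish tank's external filter has been rinsed and its head put back on, but the clamp at the front is still open and the green outlet elbow is only started on its thread. Swing the steel wire loop of the front clamp up and over its keeper hook on the head and press the orange lever down past centre until it stays flat against the canister; screw the outlet elbow down (clockwise seen from above) less than one turn, and leave it where its hose spout points the same way as the fixed green inlet spout behind it; it has no stop there. Leave the other things on the worktop where they are.

Things in the scene. Friction and masses are not known exactly. Their poses are not given: they have to be found in the camera images.
- filter: Aquarium filter: grey ribbed canister under a black head, 140 x 140 mm, 172 mm high to the head's top. Heavy, fixed. Origin: centre of its underside. +x points from its front (the side with the open clamp, face at x = -70 mm, turned roughly to the robot) to its back, +y left seen from the front, z up. Points in mm below are in this frame. The same clamp on its back is already closed.
- lever (a joint): Orange lever of the front clamp, about a level axis along the filter's y. 0 = shut, blade straight down along the canister; grows as it swings out and up; 1.57 = level; starts near 2.1, stop at 2.3. Blade 30 mm wide, outer face 6 mm off the pivot line, 9 at the flared tip. Friction holds it. With the loop hooked: hardest near 1.0 rad (about 6 N at the tip), centre at 0.5, snaps shut below 0.3.
- lever_pivot (a point): The lever's axis at mid width, at (-86, 0, 112) mm: 16 mm out from the front face.
- lever_tip (a point): Near the free end of the lever's blade, 59 mm from the pivot (the blade ends at 61), at mid width.
- bail_mid (a point): Middle of the crossbar of the clamp's wire loop: steel bar 5 mm thick, 38 mm long along the filter's y, on two wire arms 51 mm long that turn freely on the lever 14 mm from its pivot. It starts leaning outward over the lever, 15 to 35 degrees from upright. Pushed inward past upright it falls against the head behind the keeper's lip; lowering the lever then draws it into the hook.
- keeper_seat (a point): Where the bar's centre lies once hooked, at (-82, 0, 152) mm or up to 9 mm nearer the head, on the keeper: a steel hook 24 mm wide on the front of the head. Its lip stands 14 to 19 mm out from the face, top at z = 155.5 mm; the bar must come over it from above.
- outlet (a joint): Turn of the green outlet elbow on its upright thread; grows as it is screwed down (clockwise from above, 8 mm lower per turn). 0 = sealed, its spout parallel to the inlet's and pointing the same way (the filter's -y, right seen from the front). Starts between -4.2 and -2.2. No stop at 0: it overscrews up to 1.3. Friction of about 0.12 N m holds it where it is left.
- outlet_grip (a point): On the elbow's upright axis at (5, -12, 239 when sealed) mm, inside the flat upright fin on top of the elbow: 10 mm thick, 46 mm long, its flat sides parallel to the spout, top 14 mm above this point and bottom 16 mm below it. Take it from above across the flats. x axis: outward along the spout; z up.
- outlet_spout (a point): End of the outlet's ribbed horizontal hose spout, 60 mm from the elbow's axis and 30 mm below outlet_grip; 19 mm in diameter.
- inlet_spout (a point): End of the fixed inlet's shorter green ribbed hose spout at the back of the head, at (45, -28, 187) mm, pointing to the filter's -y; lower than the outlet's spout, which passes above it.
- mug: White mug with black dots, 82 x 114 x 91 mm; leave it alone. Origin at its underside.
- fish_food: Small food tub with blue lid, 84 x 84 x 51 mm; leave it alone. Origin at its underside.
- brush: Purple washing-up brush, 270 mm long; leave it alone. Origin at its underside.
- timer: Red and white kitchen timer, 64 mm wide, 55 mm high; leave it alone. Origin at its underside.
- roll: Roll of tan tape, 96 mm wide, 25 mm high; leave it alone. Origin at its underside.
- shears: Scissors with red handles, 199 mm long; leave them alone. Origin at the underside.

How it is judged:
At the end, for the whole second after the job is handed in: The front clamp's bar lies in its keeper hook, between lip and head, its middle below the lip's top edge; the lever is snapped shut (within 7 degrees of flat); the outlet elbow is screwed down to the sealed turn, its spout within 10 degrees of parallel to the inlet spout, pointing the same way (value of joint lever below 0.12 rad and z of bail_mid in the frame of filter between 0.148 and 0.1555 m and x of bail_mid in the frame of filter between -0.0855 and -0.066 m and value of joint outlet between -0.17 and 0.17 rad); the robot touches nothing.
It fails at once if one of the other things on the worktop is moved more than 40 mm (distance of any of mug, fish_food, brush, timer, roll, shears from where it was at the start of the episode above 0.04 m).
It also fails if it takes over 69 s, if anything falls off the work surface, if the arm or the gripper's body presses on something with over 40 N, if the wrist force passes 120 N, or if a joint passes its speed limit or range.

ROBOT

A 6-joint arm with a two-finger parallel gripper is mounted at the origin on a cart in front of the work surface, level with it; the furniture and walls round the work are solid. World frame = base frame: x ahead of the robot, y to its left, z up, the work surface at z = 0. Lengths are in m, angles in rad, forces in N, time in s.
With the tool pointing down it reaches from about 0.375 to 0.9 m from the base axis. Payload 3.1 kg.
Tool frame: the origin (TCP) lies at the very end of the fingers, on their centre line; the grasp point (between the pads) lies 19 mm behind it (grip_depth is the distance from the TCP to the grasp point, in m); z points along the fingers, y is the line along which they close (so a half turn about z gives the same grasp; the last joint's range is limited). The gripper opens to 85 mm and grips with 20 to 120 N. Pads are 22 mm wide; open, the fingers measure 114 mm over their backs; the gripper's body (76 mm by 85 mm) begins 54 mm behind the grasp point. The pads swing forward as they close: fully open they stand 13 mm farther back than shut.
Start: joints at [1.155, 0.527, 1.433, -0, 1.181, -0.178], TCP at [0.147, 0.608, 0.231] pointing down, gripper open.
Joint ranges: [-3.08, 3.08], [-0.75, 2.2], [0.22, 2.44], [-1.43, 4.57], [0, 2.65], [-2.85, 2.85]. Speed limits (rad/s): [2.79, 2.79, 3.14, 3.14, 3.14, 3.14].

INTERFACE

Orientations are given as a unit quaternion [x, y, z, w].
In Python, from station import * gives the robot as it stands.
- The arm moves only by the tool apply_moves, never from a script. Its argument "plan" is a list of rows, each a list of 7 numbers: the shift along the tool's x, y, z in m, then the turn, a rotation vector about the tool's x, y, z in rad, then the gripper command: -1 is fully open, 1 is shut, values between are in proportion. In form: [[dx, dy, dz, wx, wy, wz, jaw], ...]. A call has 1 to 8 rows; each row shifts and turns the commanded pose from where the row before left it, along the tool's axes as they then stand; what a row does not reach is not made up. A row lasts 1/8 s, in which the tool goes at most 62.5 mm and 10.7 degrees, less where a joint would pass 70% of its speed; a pose out of reach is approached as far as the arm can. A call is refused whole if a number of a shift passes 0.0625 or a number of a turn 0.188, either way. A call with a gripper value outside its range is refused whole. The fingers move at their own pace and stop on an object; "force" is the grip in N (left out, the last holds). Time passes only in rows, so rows that do not move let the fingers close. It gives the time, the measured TCP pose, the force, the opening and the grip force at its end, in the units of the state.
- sense(): the state, without advancing time (a new reading comes with each control period).
- snapshot(name): name is "scene" or "top" or "wrist"; returns the picture (480x640x3 uint8, red, green, blue); there is no depth.
- calibration(name): a dict with "camera_matrix" (3x3 intrinsics, pixels), "R" (3x3) and "t" (3): a world point X has camera coordinates R X + t; the wrist camera has in their place "mount" (4x4, takes a point from camera to tool coordinates, whose origin is the TCP and whose axes are the flange's). Camera axes: x right, y down, z forward; pixel columns grow to the right and rows downward; lengths in m; the calibration is good to about 2 mm. The wrist camera is an equidistant fisheye: a pixel r from the principal point sees the ray r / f radians off the axis. A picture is of the moment at which its call begins: read the wrist's pose just before it. calibration takes no time and is no camera call.
- sign_off(): hands the job in; it is judged then, once.
The state is a dict: "t": time; "q": joint angles; "qd": joint speeds; "tau": joint torques, N m; "tcp_pos": TCP position; "tool_rot": TCP orientation; "force": force on the tool from outside, world axes, zero at the start; "ft_torque": the same for the moment, N m; "finger_gap": opening from 0.0 (shut) to 1.0 (fully open); "gripper_force": force on a finger pad.
Only numpy, scipy, OpenCV 4.12 (cv2) and the standard library are available. Lean on these libraries where they do the work, as an engineer would, in place of code of your own. Each camera call takes 0.05 s, during which the arm holds its last target. There are 200 camera calls.

## Working session

There is one attempt and no reset: what is moved stays moved. The work goes in short steps, Python scripts to look and compute and a tool call to move; the robot and the scene stay as the last step left them, time stands still between calls to the robot, and variables do not carry over. Pictures are saved under pics/ and viewed, at most 10 in all, crops included, and the job is handed in when it is done.

Besides the shell and the picture viewer there is one more tool, called after "Emit:" as name([rows], argument=value, ...), one row to a line, values as JSON. apply_moves: Moves the arm, as the interface text tells. Its arguments: {"type":"object","properties":{"plan":{"type":"array"},"force":{"type":"number"}},"required":["plan"]}

```bash
mkdir -p pics; ls; python3 - <<'E'
from station import *
import cv2
for n in("scene","top"):
    cv2.imwrite(f"pics/{n}0.png",snapshot(n)[:,:,::-1])
    c=calibration(n);print(n,c)
print(calibration("wrist"));print(sense())
E
```

```text
pics
scene {'camera_matrix': array([[455.02770167,   0.        , 319.29072521],
       [  0.        , 455.02770167, 234.69448347],
       [  0.        ,   0.        ,   1.        ]]), 'R': array([[ 0.64779032, -0.76154543,  0.02040236],
       [-0.53541157, -0.4741599 , -0.69893264],
       [ 0.54194294,  0.44183815, -0.71489643]]), 't': array([-0.32945248,  0.41646319,  0.96654499])}
top {'camera_matrix': array([[436.94623742,   0.        , 312.64256345],
       [  0.        , 436.94623742, 245.85792991],
       [  0.        ,   0.        ,   1.        ]]), 'R': array([[-0.00698773, -0.99932085, -0.03618032],
       [-0.98922216,  0.01219989, -0.14591328],
       [ 0.14625558,  0.03477077, -0.98863557]]), 't': array([0.05786174, 0.52503797, 1.19721717])}
{'camera_matrix': array([[371.64829954,   0.        , 317.29250727],
       [  0.        , 371.64829954, 244.10415513],
       [  0.        ,   0.        ,   1.        ]]), 'mount': array([[ 2.26499782e-04, -9.61080865e-01, -2.76267115e-01,
         6.97113897e-02],
       [ 9.99999372e-01,  5.20861262e-04, -9.92120083e-04,
        
[... 164 characters left out ...]
       1.00000000e+00]])}
{'t': 0.1, 'q': array([ 1.15547682e+00,  5.28402163e-01,  1.43379112e+00,  1.59961741e-05,
        1.18138167e+00, -1.78474575e-01]), 'qd': array([ 0.00034889, -0.00086053, -0.00373946,  0.00171986,  0.00030241,
       -0.00141303]), 'tau': array([-1.83978532e-04, -4.43305492e+01, -1.78586143e+01, -2.44926905e-04,
        3.84467203e-03, -2.06406446e-05]), 'tcp_pos': array([0.14633434, 0.60696214, 0.23040828]), 'tool_rot': array([ 1.18148835e-01,  9.92995403e-01, -9.45620104e-04, -2.97037326e-04]), 'force': array([0.04576776, 0.08238604, 1.46659948]), 'ft_torque': array([-0.03156398,  0.02110564,  0.04024992]), 'gripper_force': 0.0, 'finger_gap': 0.9980813313636889}
```

View pics/scene0.png

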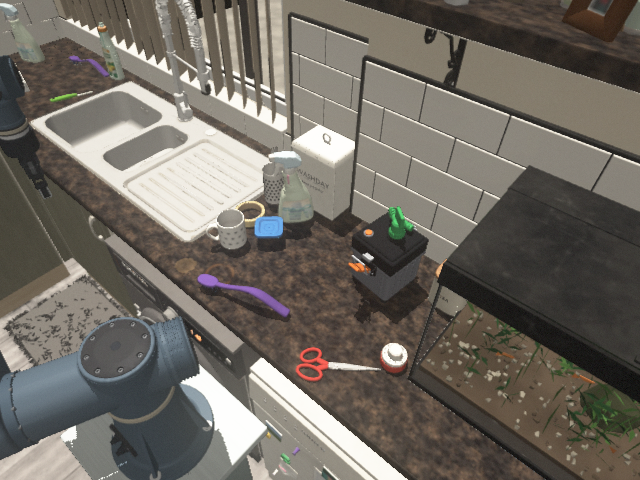

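View pics/top0.png

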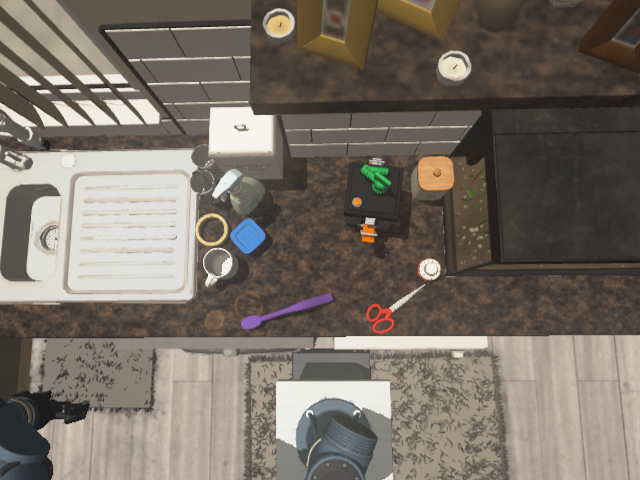

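The filter sits at about (390,255) in the scene picture and (373,190) in the top one. The lever is at (369,232) in the top picture. I'll enlarge both.

```bash
python3 - <<'E'
import cv2,numpy as np
a=cv2.imread("pics/scene0.png")[195:305,340:435];b=cv2.imread("pics/top0.png")[150:250,335:415]
a=cv2.resize(a,None,fx=5,fy=5,interpolation=cv2.INTER_CUBIC)[:550];a=a[:, :475]
b=cv2.resize(b,None,fx=4,fy=4,interpolation=cv2.INTER_CUBIC)
o=np.zeros((550,800,3),np.uint8);o[:,:475]=a;o[:400,480:800]=b
cv2.imwrite("pics/c1.png",o)
E
```

```text
(no output)
```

View pics/c1.png

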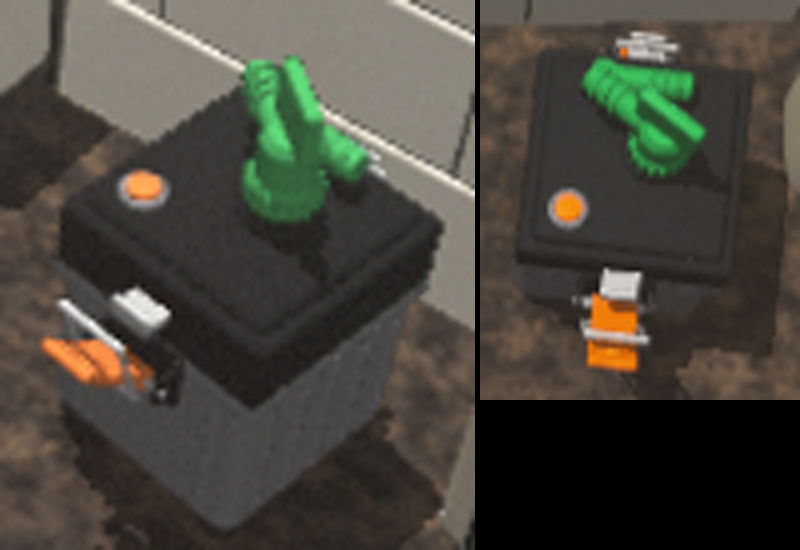

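```bash
cat > h.py <<'E'
from station import *
import numpy as np, cv2
from scipy.optimize import least_squares
from scipy.spatial.transform import Rotation as Ro
C={n:calibration(n) for n in("scene","top")}
def proj(n,X):
    c=C[n];p=c["camera_matrix"]@(c["R"]@np.asarray(X)+c["t"]);return p[:2]/p[2]
def at_z(n,uv,z):
    c=C[n];d=c["R"].T@np.linalg.solve(c["camera_matrix"],[*uv,1.]);o=-c["R"].T@c["t"];return o+d*(z-o[2])/d[2]
T=lambda u,v:("top",((u-480)/4+335,v/4+150)); S=lambda u,v:("scene",(u/5+340,v/5+195))
def F2W(f,p): # f=(x,y,yaw), p in m
    c,s=np.cos(f[2]),np.sin(f[2]);return np.array([f[0]+c*p[0]-s*p[1],f[1]+s*p[0]+c*p[1],p[2]])
E
cat > fit.py <<'E'
from h import *
obs=[(T(541,53),(70,70,170)),(T(750,70),(70,-70,170)),(T(733,272),(-70,-70,170)),(T(517,262),(-70,70,170)),
(S(63,208),(-70,70,170)),(S(258,352),(-70,-70,170)),(S(442,222),(70,-70,170)),(T(693,83),(45,-28,187))]
def r(f):return np.concatenate([proj(o[0],F2W(f,np.array(p)/1e3))-o[1] for o,p in obs])
s=least_squares(r,[.6,0,0],loss="soft_l1");f=s.x;print(f,r(f).reshape(-1,2).round(1))
np.save("f.npy",f)
for nm,p in dict(pivot=(-86,0,112),keeper=(-82,0,152),grip=(5,-12,242)).items(): print(nm,F2W(f,np.array(p)/1e3))
# lever + bail by angles
def lev(a,b):
    # lever dir: down at 0, out(-x) at pi/2
    tip=np.array([-86-59*np.sin(a),0,112-59*np.cos(a)])
    return tip
for a in(1.9,2,2.1,2.2): 
    for n in C: 
        u=proj(n,F2W(f,lev(a,0)/1e3)); print(a,n,((u[0]-335)*4+480,(u[1]-150)*4) if n=="top" else ((u[0]-340)*5,(u[1]-195)*5))
g=F2W(f,np.array((5,-12,242))/1e3); 
e=at_z("top",T(603,80)[1],.212);print("spout",e,np.linalg.norm((e-g)[:2]),"out",-((np.arctan2(*(e-g)[1::-1])-f[2]+np.pi/2)%(2*np.pi)))
a,b=at_z("top",T(645,97)[1],.256),at_z("top",T(700,133)[1],.256);print("fin",a,b,np.linalg.norm(a-b),(a+b)/2,"out",-((np.arctan2(*(a-b)[1::-1])-f[2]+np.pi/2)%(2*np.pi)))
print("bar L,R in top at z .17/.16",[at_z("top",T(*q)[1],.165) for q in((585,327),(646,341))])
E
python3 fit.py
```

```text
[ 0.64638407 -0.11046717 -0.114702  ] [[-0.8 -0.9]
 [ 1.2 -0.2]
 [ 1.1  2.4]
 [-0.  -0.5]
 [-2.4 -1.9]
 [ 1.   0.8]
 [ 0.4 -1.6]
 [-0.8  2.4]]
pivot [ 0.56094918 -0.10062441  0.112     ]
keeper [ 0.56492289 -0.10108221  0.152     ]
grip [ 0.6499778  -0.12296057  0.242     ]
1.9 scene (np.float64(45.57035440797421), np.float64(402.05721424509534))
1.9 top (np.float64(611.3034655489705), np.float64(390.68913154601523))
2 scene (np.float64(49.47935298002335), np.float64(392.52831421185107))
2 top (np.float64(612.3544439180805), np.float64(386.17510679176985))
2.1 scene (np.float64(54.14613559232748), np.float64(382.7017911557337))
2.1 top (np.float64(613.4550280147228), np.float64(380.8590645165756))
2.2 scene (np.float64(59.52319780278572), np.float64(372.68620777276027))
2.2 top (np.float64(614.5937812174689), np.float64(374.7890800765057))
spout [ 0.68890328 -0.08659966  0.212     ] 0.053266396658674664 out -2.4368454986436388
fin [ 0.66354872 -0.10713412  0.256     ] [ 0.64091649 -0.13886305  0.256     ] 0.03897361586505643 [ 0.6522326  -0.12299858  0.256     ] out -2.6366982626923594
bar L,R in top at z .17/.16 [array([ 0.54174175, -0.07550299,  0.165     ]), array([ 0.53220837, -0.11382876,  0.165     ])]
```

```bash
cat >> h.py <<'E'
def down(yaw,tilt=0): # tool x toward yaw, tool z down; tilt>0: fingers swing away from tool-x side (forward)
    x=np.array([np.cos(yaw),np.sin(yaw),0]);z=np.array([0,0,-1.])
    R=np.column_stack([x,np.cross(z,x),z]);return R@Ro.from_euler("y",-tilt).as_matrix()
def plan(way,p=None,R=None,step=.05,ang=.17):
    s=sense();p=s["tcp_pos"] if p is None else p;R=Ro.from_quat(s["tool_rot"]).as_matrix() if R is None else R
    for P,Q in way:
        P=np.array(P);rv=Ro.from_matrix(R.T@Q).as_rotvec()
        n=int(np.ceil(max(np.linalg.norm(P-p)/step,np.linalg.norm(rv)/ang,1)-1e-6));d=(P-p)/n;print(n,"rows:")
        last=None
        for i in range(n):
            row=[*(R.T@d).round(4),*(rv/n).round(3)];row=[float(v) for v in row]
            if row!=last: print(i,row)
            last=row;R=R@Ro.from_rotvec(rv/n).as_matrix()
        p=P;R=Q
def st():
    s=sense();print(round(s["t"],2),s["tcp_pos"].round(4),s["tool_rot"].round(3),s["force"].round(1),round(s["finger_gap"],3),s["q"].round(2))
E
python3 -c "
from h import *
D=down(3.03)
plan([((.35,.3,.33),Ro.from_quat(sense()['tool_rot']).as_matrix()),((.42,-.09,.36),D)])"
```

```text
8 rows:
0 [-0.0337, -0.0313, -0.0124, 0.0, 0.0, 0.0]
8 rows:
0 [-0.0199, -0.0453, -0.0037, -0.0, -0.0, -0.016]
1 [-0.0192, -0.0456, -0.0037, -0.0, -0.0, -0.016]
2 [-0.0185, -0.0459, -0.0037, -0.0, -0.0, -0.016]
3 [-0.0178, -0.0462, -0.0037, -0.0, -0.0, -0.016]
4 [-0.0171, -0.0465, -0.0037, -0.0, -0.0, -0.016]
5 [-0.0163, -0.0468, -0.0037, -0.0, -0.0, -0.016]
6 [-0.0156, -0.047, -0.0037, -0.0, -0.0, -0.016]
7 [-0.0149, -0.0472, -0.0037, -0.0, -0.0, -0.016]
```

Emit:
apply_moves([
  [-0.034,-0.031,-0.0125,0,0,0,-1],
  [-0.034,-0.031,-0.0125,0,0,0,-1],
  [-0.034,-0.031,-0.0125,0,0,0,-1],
  [-0.034,-0.031,-0.0125,0,0,0,-1],
  [-0.034,-0.031,-0.0125,0,0,0,-1],
  [-0.034,-0.031,-0.0125,0,0,0,-1],
  [-0.034,-0.031,-0.0125,0,0,0,-1],
  [-0.034,-0.031,-0.0125,0,0,0,-1],
])

```text
t: 1.1
tcp_pos: [0.3532, 0.3012, 0.3314]
tool_rot: [0.118, 0.993, -0.0, -0.0]
force: [0.4, -0.7, -0.3]
finger_gap: 1.002
gripper_force: 0.0
```

Emit:
apply_moves([
  [-0.02,-0.0455,-0.004,0,0,-0.016,1],
  [-0.019,-0.0455,-0.004,0,0,-0.016,1],
  [-0.0185,-0.046,-0.004,0,0,-0.016,1],
  [-0.018,-0.046,-0.004,0,0,-0.016,1],
  [-0.017,-0.0465,-0.004,0,0,-0.016,1],
  [-0.016,-0.047,-0.004,0,0,-0.016,1],
  [-0.0155,-0.047,-0.004,0,0,-0.016,1],
  [-0.015,-0.047,-0.004,0,0,-0.016,1],
])

```text
t: 2.1
tcp_pos: [0.4227, -0.0885, 0.3632]
tool_rot: [0.054, 0.999, 0.0, -0.0]
force: [0.4, 0.9, -0.6]
finger_gap: 0.002
gripper_force: 0.0
```

```bash
python3 - <<'E'
from h import *
st();s=sense();im=snapshot("wrist");st()
cv2.imwrite("pics/w1.png",im[:,:,::-1]);np.savez("w1.npz",im=im,p=s["tcp_pos"],q=s["tool_rot"])
E
```

```text
2.1 [ 0.4227 -0.0885  0.3632] [ 0.054  0.999  0.    -0.   ] [ 0.4  0.9 -0.6] 0.002 [-0.47  0.1   1.69  0.    1.34 -1.93]
2.15 [ 0.4251 -0.0946  0.3639] [ 0.056  0.998 -0.003  0.001] [ 3.2 -3.3  0.5] 0.001 [-0.47  0.11  1.69 -0.    1.34 -1.93]
```

View pics/w1.png

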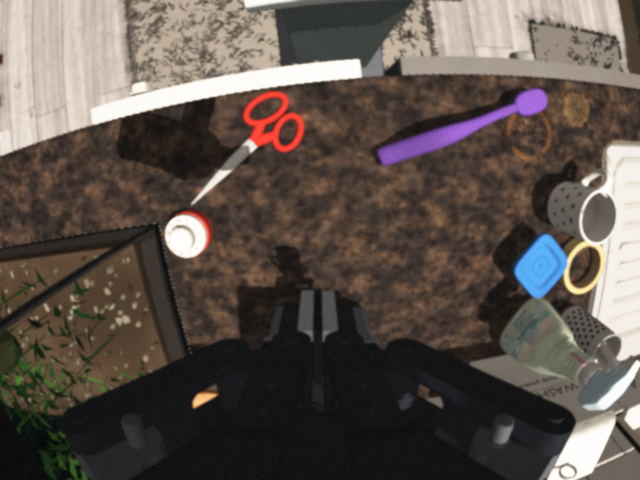

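The wrist picture shows the gripper hiding the filter, because the camera sits on the robot's side. I'll turn the tool half round and tilt it forward.

Emit:
apply_moves([
  [0,0,0,0,0,0.185,1],
  [0,0,0,0,0,0.185,1],
  [0,0,0,0,0,0.185,1],
  [0,0,0,0,0,0.185,1],
  [0,0,0,0,0,0.185,1],
  [0,0,0,0,0,0.185,1],
  [0,0,0,0,0,0.185,1],
  [0,0,0,0,0,0.185,1],
])

```text
t: 3.15
tcp_pos: [0.4226, -0.0866, 0.3629]
tool_rot: [0.716, 0.699, -0.0, -0.001]
force: [0.4, -0.5, -0.9]
finger_gap: 0.0
gripper_force: 0.0
```

Emit:
apply_moves([
  [0,0,0,0,0,0.185,1],
  [0,0,0,0,0,0.185,1],
  [0,0,0,0,0,0.185,1],
  [0,0,0,0,0,0.185,1],
  [0,0,0,0,0,0.185,1],
  [0,0,0,0,0,0.185,1],
  [0,0,0,0,0,0.185,1],
  [0,0,0,0,0,0.185,1],
])

```text
t: 4.15
tcp_pos: [0.4226, -0.0866, 0.3629]
tool_rot: [0.999, 0.033, -0.0, -0.0]
force: [-0.1, 0.6, -0.2]
finger_gap: -0.0
gripper_force: 0.0
```

Emit:
apply_moves([
  [0,0,0,0,0,0.185,1],
  [0,0,0,0,0.14,0,1],
  [0,0,0,0,0.14,0,1],
  [0,0,0,0,0.14,0,1],
  [0,0,0,0,0.14,0,1],
  [0,0,0,0,0.14,0,1],
  [0,0,0,0,0,0,1],
])

```text
t: 5.03
tcp_pos: [0.4205, -0.0855, 0.3611]
tool_rot: [0.939, -0.054, 0.339, 0.017]
force: [-0.5, 0.5, -0.3]
finger_gap: 0.004
gripper_force: 0.0
```

```bash
python3 - <<'E'
from h import *
st();s=sense();im=snapshot("wrist");st()
cv2.imwrite("pics/w2.png",im[:,:,::-1]);np.savez("w2.npz",im=im,p=s["tcp_pos"],q=s["tool_rot"])
E
```

```text
5.03 [ 0.4205 -0.0855  0.3611] [ 0.939 -0.054  0.339  0.017] [-0.5  0.5 -0.3] 0.004 [-0.75 -0.16  2.16  0.66  0.67  0.51]
5.08 [ 0.4221 -0.0868  0.3627] [ 0.939 -0.054  0.34   0.019] [-0.1 -0.5 -0.1] 0.002 [-0.75 -0.16  2.15  0.66  0.67  0.51]
```

View pics/w2.png

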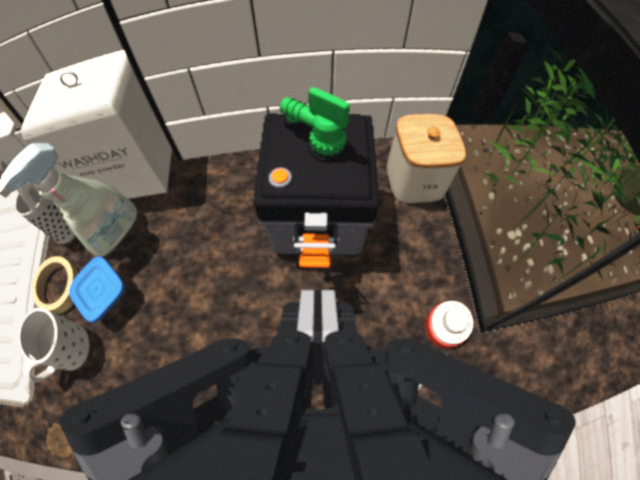

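The filter is in full view: head corners near (265,115)–(377,207), lever at (315,260), elbow fin at (328,105). I'll crop and refine.

```bash
python3 - <<'E'
import cv2,numpy as np
w=cv2.imread("pics/w2.png");o=np.zeros((560,800,3),np.uint8)
a=cv2.resize(w[85:225,255:385],None,fx=4,fy=4,interpolation=cv2.INTER_CUBIC)
b=cv2.resize(w[205:275,290:345],None,fx=5,fy=5,interpolation=cv2.INTER_CUBIC)
o[:,:520]=a;o[:350,525:800]=b;cv2.imwrite("pics/c2.png",o)
E
```

```text
(no output)
```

View pics/c2.png

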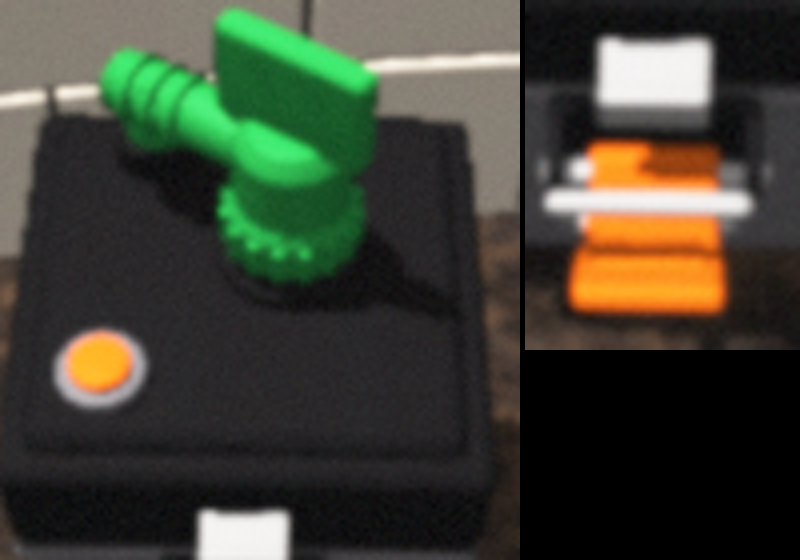

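```bash
cat > fit2.py <<'E'
from h import *
W=np.load("w2.npz");cw=calibration("wrist");K=cw["camera_matrix"];M=cw["mount"];Rt=Ro.from_quat(W["q"]).as_matrix();pt=W["p"]
def pj(n,X):
    if n!="w":return proj(n,X)
    c=M[:3,:3].T@(Rt.T@(X-pt)-M[:3,3]);r=np.hypot(c[0],c[1]);th=np.arctan2(r,c[2])
    return K[:2,2]+K[0,0]*th*c[:2]/r
A=lambda u,v:("w",(255+u/4,85+v/4));B=lambda u,v:("w",(290+(u-525)/5,205+v/5))
def model(v):
    f,lv,ln,th=v[:3],v[3],v[4],v[5]
    gz=239-8*th/2/np.pi; a=-np.pi/2-th; sx=np.array([np.cos(a),np.sin(a),0]);sy=np.array([-sx[1],sx[0],0])
    g=np.array([5,-12,gz]);up=np.array([0,0,1.]);d=np.array([-np.sin(lv),0,-np.cos(lv)])
    nrm=np.array([-np.cos(lv),0,np.sin(lv)]) # outer face normal (shut: -x)
    P=np.array([-86,0,112.]);at=P+14*d;bar=at+51*np.array([-np.sin(ln),0,np.cos(ln)])
    return dict(bl=bar+[0,19,0],br=bar-[0,19,0],bar=bar,tip=P+61*d+6*nrm,ff=g+23*sx+14*up,fn=g-23*sx+14*up,sp=g+60*sx-30*up,
     inl=np.array([45,-28,187.]),keep=np.array([-86.5,0,155.5]),c0=np.array([70,70,170.]),c1=np.array([70,-70,170.]),c2=np.array([-70,-70,170.]),c3=np.array([-70,70,170.]),at=at)
obs=[("c0",*A(38,118)),("c1",*A(470,125)),("c2",*A(495,465)),("c3",*A(5,460)),("bl",*B(545,202)),("br",*B(752,203)),("tip",*B(647,305)),
("ff",*A(226,16)),("fn",*A(374,88)),("c0",*T(541,53)),("c1",*T(750,70)),("c2",*T(733,272)),("c3",*T(517,262)),("inl",*T(693,83)),
("c3",*S(63,208)),("c2",*S(258,352)),("c1",*S(442,222)),("ff",*T(645,97)),("fn",*T(700,133)),("bl",*T(585,327)),("br",*T(646,341)),("bl",*S(62,305)),("br",*S(123,364)),("ff",*S(290,60)),("fn",*S(315,105)),("tip",*T(612,370))]
def r(v):
    m=model(v);e=[pj(n,F2W(v,m[k]/1e3))-uv for k,n,uv in obs];return np.concatenate(e)
s=least_squares(r,[.646,-.11,-.11,2.1,.35,-2.5],loss="soft_l1");v=s.x;print(v.round(4))
for o,e in zip(obs,r(v).reshape(-1,2).round(1)):print(o[0],o[1],e)
m=model(v)
for k in("bar","tip","keep","ff","fn","at"):print(k,m[k].round(1),F2W(v,m[k]/1e3).round(4))
g=np.array([.005,-.012,.239-.008*v[5]/2/np.pi]);print("grip",F2W(v,g),"spout yaw",v[2]-np.pi/2-v[5])
np.save("v.npy",v)
E
python3 fit2.py
```

```text
[ 0.6488 -0.1116 -0.1334  2.1823  0.3664 -2.544 ]
c0 w [-1.  -3.6]
c1 w [ 0.4 -4.1]
c2 w [2.  5.5]
c3 w [-5.2  4.8]
bl w [ 2.2 -0.2]
br w [-2.   0.2]
tip w [0.2 0.3]
ff w [-1.5 -0.5]
fn w [ 0.1 -0.1]
c0 top [ 0.2 -2.2]
c1 top [ 2.1 -0.5]
c2 top [1.  1.9]
c3 top [-0. -2.]
inl top [-0.1  1.7]
c3 scene [-1.5 -2.7]
c2 scene [1.1 0.4]
c1 scene [ 1.4 -1.4]
ff top [-0.1 -1.6]
fn top [1.1 1.7]
bl top [0.9 1.8]
br top [0.6 0.1]
bl scene [ 0.1 -1.2]
br scene [-0.9 -4. ]
ff scene [-0.1 -1. ]
fn scene [-0.1  3.1]
tip top [ 0.3 -0.6]
bar [-115.7    0.   167.7] [ 0.5341 -0.0962  0.1677]
tip [-132.5    0.   151.9] [ 0.5174 -0.094   0.1519]
keep [-86.5   0.  155.5] [ 0.563  -0.1001  0.1555]
ff [ 17.9   7.  256.2] [ 0.6675 -0.107   0.2562]
fn [ -7.9 -31.  256.2] [ 0.6368 -0.1413  0.2562]
at [-97.5   0.  120. ] [ 0.5522 -0.0986  0.12  ]
grip [ 0.65212026 -0.1241524   0.24223913] spout yaw 0.8397816114820233
```

```bash
sed -i 's/np.array(\[70,70,170.\])/np.array([v[6],v[7],v[8]])/;s/np.array(\[70,-70,170.\])/np.array([v[6],-v[7],v[8]])/;s/np.array(\[-70,-70,170.\])/np.array([-v[9],-v[7],v[8]])/;s/np.array(\[-70,70,170.\])/np.array([-v[9],v[7],v[8]])/;s/-2.5\],loss/-2.5,67,67,165,67],loss/;s/19,0\]/21,0]/g' fit2.py
python3 fit2.py
```

```text
[ 6.490000e-01 -1.118000e-01 -1.333000e-01  2.176500e+00  3.703000e-01
 -2.540200e+00  6.611720e+01  6.834450e+01  1.665642e+02  6.348720e+01]
c0 w [0.3 0.2]
c1 w [-0.9 -0.3]
c2 w [-0.3  1.5]
c3 w [-2.5  1. ]
bl w [ 0.4 -0.2]
br w [0.  0.2]
tip w [0.3 0.3]
ff w [-1.3 -0.7]
fn w [ 0.2 -0.2]
c0 top [ 0.7 -0.3]
c1 top [1.1 1.2]
c2 top [ 0.4 -0.5]
c3 top [ 0.9 -4.2]
inl top [-0.   1.6]
c3 scene [ 0.8 -2.6]
c2 scene [ 2.4 -0.4]
c1 scene [-0.2 -0.1]
ff top [ 0.  -1.8]
fn top [1.1 1.6]
bl top [0.1 1.7]
br top [1.4 0.2]
bl scene [-0.4 -1.6]
br scene [-0.2 -3.5]
ff scene [ 0.1 -1. ]
fn scene [-0.   3.1]
tip top [ 0.4 -0.6]
bar [-116.     0.   167.5] [ 0.5341 -0.0963  0.1675]
tip [-132.7    0.   151.7] [ 0.5175 -0.0941  0.1517]
keep [-86.5   0.  155.5] [ 0.5633 -0.1003  0.1555]
ff [ 18.    7.  256.2] [ 0.6678 -0.1072  0.2562]
fn [ -8.  -31.  256.2] [ 0.637  -0.1414  0.2562]
at [-97.5   0.  120. ] [ 0.5524 -0.0988  0.12  ]
grip [ 0.65240961 -0.12431144  0.24223433] spout yaw 0.8360963508336998
```

```bash
cat >> h.py <<'E'
try: v=np.load("v.npy")
except Exception: v=None
def Wp(x,y,z): return F2W(v,np.array([x,y,z])/1e3)
def inF():
    s=sense();d=s["tcp_pos"]-[v[0],v[1],0];c,si=np.cos(v[2]),np.sin(v[2]);print("F mm",(1e3*np.array([c*d[0]+si*d[1],-si*d[0]+c*d[1],d[2]])).round(1))
def fwd(tilt): return down(v[2])@Ro.from_euler("y",tilt).as_matrix()
E
python3 - <<'E'
from h import *
R=fwd(.7);inF()
plan([(Wp(-155,0,190),R),(Wp(-140,0,172),R),(Wp(-86,0,172),R),(Wp(-130,0,190),R)],step=.03)
E
```

```text
F mm [-228.2   -5.4  362.7]
7 rows:
0 [-0.0078, -0.0005, 0.0257, -0.002, 0.001, 0.002]
1 [-0.0078, -0.0006, 0.0257, -0.002, 0.001, 0.002]
2 [-0.0078, -0.0006, 0.0256, -0.002, 0.001, 0.002]
4 [-0.0078, -0.0007, 0.0256, -0.002, 0.001, 0.002]
5 [-0.0079, -0.0007, 0.0256, -0.002, 0.001, 0.002]
1 rows:
0 [-0.0001, 0.0, 0.0234, 0.0, 0.0, 0.0]
2 rows:
0 [0.0207, 0.0, 0.0174, 0.0, 0.0, 0.0]
2 rows:
0 [-0.011, -0.0, -0.0211, 0.0, 0.0, 0.0]
```

Emit:
apply_moves([
  [-0.0078,-0.0006,0.0257,-0.002,0.001,0.002,1],
  [-0.0078,-0.0006,0.0257,-0.002,0.001,0.002,1],
  [-0.0078,-0.0006,0.0257,-0.002,0.001,0.002,1],
  [-0.0078,-0.0006,0.0257,-0.002,0.001,0.002,1],
  [-0.0078,-0.0006,0.0257,-0.002,0.001,0.002,1],
  [-0.0078,-0.0006,0.0257,-0.002,0.001,0.002,1],
  [-0.0078,-0.0006,0.0257,-0.002,0.001,0.002,1],
  [0,0,0.0234,0,0,0,1],
])

```text
t: 6.08
tcp_pos: [0.5132, -0.0925, 0.1806]
tool_rot: [0.936, -0.06, 0.347, 0.021]
force: [0.1, -0.5, -0.2]
finger_gap: -0.0
gripper_force: 0.0
```

```bash
python3 -c "
from h import *
st();inF();plan([(Wp(-140,0,172),fwd(.7))])"
```

```text
6.08 [ 0.5132 -0.0925  0.1806] [ 0.936 -0.06   0.347  0.021] [ 0.1 -0.5 -0.2] -0.0 [-0.56  0.43  2.27  2.23  0.35 -1.02]
F mm [-137.2    1.   180.6]
1 rows:
0 [-0.0077, 0.001, 0.0047, -0.007, -0.009, 0.004]
```

Emit:
apply_moves([
  [-0.006,0.001,0.004,-0.007,-0.009,0.004,1],
  [0.0103,0,0.0087,0,0,0,1],
  [0.0103,0,0.0087,0,0,0,1],
  [0.0103,0,0.0087,0,0,0,1],
  [0.0103,0,0.0087,0,0,0,1],
  [0,0,0,0,0,0,1],
])

```text
t: 6.82
tcp_pos: [0.5651, -0.1007, 0.1749]
tool_rot: [0.937, -0.062, 0.343, 0.024]
force: [-0.3, -0.5, 0.4]
finger_gap: -0.002
gripper_force: 0.0
```

```bash
python3 -c "
from h import *
st();inF();plan([(Wp(-86,0,172),fwd(.7)),(Wp(-130,0,195),fwd(.7))],step=.02)
s=sense();im=snapshot('wrist');cv2.imwrite('pics/w3.png',cv2.resize(im[130:330,220:420,::-1],None,fx=3,fy=3))"
```

```text
6.83 [ 0.5651 -0.1007  0.1749] [ 0.937 -0.062  0.343  0.024] [-0.3 -0.5  0.4] -0.002 [-0.49  0.47  2.14  2.13  0.27 -0.85]
F mm [-84.7  -0.2 174.9]
1 rows:
0 [-0.0029, -0.0002, 0.0014, 0.001, -0.003, 0.001]
3 rows:
0 [-0.0063, -0.0, -0.0153, 0.0, 0.0, 0.0]
```

View pics/w3.png

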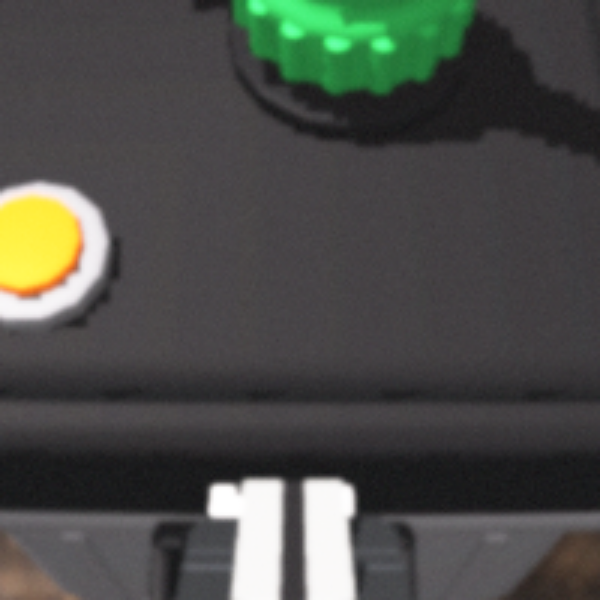

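The white piece either side of the fingertips at (225,500) could be the keeper or the bar. I'll back off to see where the bar fell.

Emit:
apply_moves([
  [-0.006,0,-0.018,0,0,0,1],
  [-0.006,0,-0.018,0,0,0,1],
  [-0.006,0,-0.018,0,0,0,1],
  [0,0,-0.018,0,0,0,1],
  [0,0,-0.018,0,0,0,1],
  [0,0,0,0,0,0,1],
])

```text
t: 7.62
tcp_pos: [0.4903, -0.0905, 0.2324]
tool_rot: [0.937, -0.063, 0.342, 0.024]
force: [1.0, -0.2, -0.2]
finger_gap: -0.0
gripper_force: 0.0
```

```bash
python3 -c "
from h import *
st();inF()
s=sense();im=snapshot('wrist');cv2.imwrite('pics/w4.png',cv2.resize(im[160:310,230:400,::-1],None,fx=4,fy=4,interpolation=cv2.INTER_CUBIC))"
```

```text
7.62 [ 0.4903 -0.0905  0.2324] [ 0.937 -0.063  0.342  0.024] [ 1.  -0.2 -0.2] -0.0 [-0.58  0.26  2.26  1.64  0.28 -0.43]
F mm [-160.2   -0.   232.4]
```

View pics/w4.png

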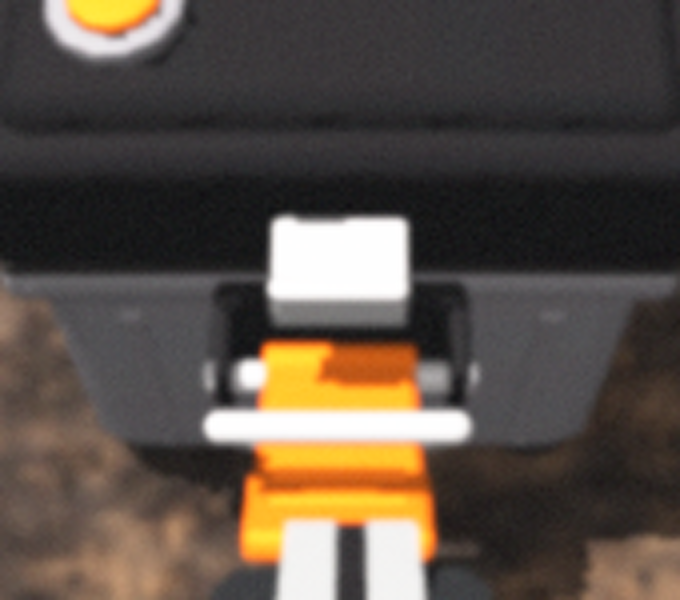

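The bar at (338,425) still leans outward; the fingertips passed over it. I'll re-measure the bar and go lower.

```bash
cat > bar.py <<'E'
from h import *
cw=calibration("wrist");K=cw["camera_matrix"];M=cw["mount"]
def pw(X,p,R):
    c=M[:3,:3].T@(R.T@(X-p)-M[:3,3]);r=np.hypot(c[0],c[1]);th=np.arctan2(r,c[2])
    return K[:2,2]+K[0,0]*th*c[:2]/r
if __name__=="__main__":
    s=sense();p=s["tcp_pos"];R=Ro.from_quat(s["tool_rot"]).as_matrix()
    print("keeper front top edge 3 corners",[pw(Wp(-89,y,155.5),p,R).round(1) for y in(12,-12)], "obs",(230+268/4,160+298/4),(230+410/4,160+298/4))
    for lv in(2.1,2.18,2.26):
        d=np.array([-np.sin(lv),0,-np.cos(lv)]);P=np.array([-86,0,112.])
        nr=np.array([-np.cos(lv),0,np.sin(lv)])
        print("lev",lv,"tip",pw(Wp(*(P+61*d+9*nr)),p,R).round(1),pw(Wp(*(P+61*d)),p,R).round(1),"obs",(230+338/4,160+556/4))
        for ln in(.2,.3,.4,.5,.6):
            b=P+14*d+51*np.array([-np.sin(ln),0,np.cos(ln)]);print(" ",ln,b.round(1),pw(Wp(*b),p,R).round(1))
    print("bar obs",(314.5,266.2))
E
python3 bar.py
```

```text
keeper front top edge 3 corners [array([297.7, 236.8]), array([332.6, 236.7])] obs (297.0, 234.5) (332.5, 234.5)
lev 2.1 tip [315.2 302.4] [315.2 311.9] obs (314.5, 299.0)
  0.2 [-108.2    0.   169.1] [315.1 255.2]
  0.3 [-113.2    0.   167.8] [315.1 263.2]
  0.4 [-117.9    0.   166. ] [315.1 271.2]
  0.5 [-122.5    0.   163.8] [315.1 279.3]
  0.6 [-126.9    0.   161.2] [315.1 287.1]
lev 2.18 tip [315.1 296.1] [315.2 306.6] obs (314.5, 299.0)
  0.2 [-107.6    0.   170. ] [315.1 253.7]
  0.3 [-112.6    0.   168.7] [315.1 261.7]
  0.4 [-117.3    0.   167. ] [315.1 269.8]
  0.5 [-121.9    0.   164.8] [315.1 277.9]
  0.6 [-126.3    0.   162.1] [315.1 285.7]
lev 2.26 tip [315.1 289.4] [315.2 300.8] obs (314.5, 299.0)
  0.2 [-106.9    0.   170.9] [315.1 252.2]
  0.3 [-111.9    0.   169.6] [315.1 260.2]
  0.4 [-116.7    0.   167.9] [315.1 268.3]
  0.5 [-121.3    0.   165.7] [315.1 276.4]
  0.6 [-125.6    0.   163. ] [315.1 284.3]
bar obs (314.5, 266.2)
```

```bash
python3 - <<'E'
from h import *
R=fwd(.7)
plan([(Wp(-150,0,195),R),(Wp(-127,0,169),R),(Wp(-115,0,165),R),(Wp(-87,0,166),R),(Wp(-95,0,185),R),(Wp(-165,0,235),R)],step=.03)
E
```

```text
2 rows:
0 [-0.0082, -0.0001, 0.0173, 0.001, 0.0, -0.0]
2 rows:
0 [0.0004, -0.0, 0.0174, 0.0, 0.0, 0.0]
1 rows:
0 [0.0066, 0.0, 0.0108, 0.0, 0.0, 0.0]
1 rows:
0 [0.0221, -0.0, 0.0173, 0.0, 0.0, 0.0]
1 rows:
0 [0.0061, 0.0, -0.0197, 0.0, 0.0, 0.0]
3 rows:
0 [-0.0071, 0.0, -0.0278, 0.0, 0.0, 0.0]
```

Emit:
apply_moves([
  [-0.008,0,0.0173,0,0,0,1],
  [-0.008,0,0.0173,0,0,0,1],
  [0.0005,0,0.0175,0,0,0,1],
  [0.0005,0,0.0175,0,0,0,1],
  [0,0,0,0,0,0,1],
])

```text
t: 8.3
tcp_pos: [0.5241, -0.0954, 0.167]
tool_rot: [0.938, -0.064, 0.34, 0.023]
force: [0.3, 0.4, -0.8]
finger_gap: 0.0
gripper_force: 0.0
```

```bash
python3 -c "
from h import *
st();inF();R=fwd(.7);plan([(Wp(-115,0,165),R),(Wp(-87,0,166),R)],step=.015)"
```

```text
8.3 [ 0.5241 -0.0954  0.167 ] [ 0.938 -0.064  0.34   0.023] [ 0.3  0.4 -0.8] 0.0 [-0.53  0.47  2.25  2.3   0.34 -1.07]
F mm [-126.    -0.4  167. ]
1 rows:
0 [0.0071, -0.0005, 0.0086, 0.002, 0.003, -0.002]
2 rows:
0 [0.011, -0.0, 0.0086, 0.0, 0.0, 0.0]
```

Emit:
apply_moves([
  [0.007,0,0.0086,0,0,0,1],
  [0.0075,0,0.0058,0,0,0,1],
  [0.0075,0,0.0058,0,0,0,1],
  [0.0075,0,0.0058,0,0,0,1],
  [0,0,0,0,0,0,1],
  [0.003,0,-0.02,0,0,0,1],
  [-0.007,0,-0.028,0,0,0,1],
  [-0.007,0,-0.028,0,0,0,1],
])

```text
t: 9.3
tcp_pos: [0.5046, -0.0925, 0.2193]
tool_rot: [0.938, -0.064, 0.341, 0.024]
force: [-0.5, 0.3, 0.4]
finger_gap: -0.002
gripper_force: 0.0
```

Emit:
apply_moves([
  [-0.007,0,-0.028,0,0,0,1],
  [0,0,0,0,0,0,1],
])

```text
t: 9.55
tcp_pos: [0.4812, -0.0893, 0.2367]
tool_rot: [0.937, -0.063, 0.342, 0.024]
force: [0.4, -0.0, -0.0]
finger_gap: -0.002
gripper_force: 0.0
```

```bash
python3 -c "
from h import *
st();inF()
s=sense();im=snapshot('wrist');cv2.imwrite('pics/w5.png',cv2.resize(im[160:310,230:400,::-1],None,fx=4,fy=4,interpolation=cv2.INTER_CUBIC))"
```

```text
9.55 [ 0.4812 -0.0893  0.2367] [ 0.937 -0.063  0.342  0.024] [ 0.4 -0.  -0. ] -0.002 [-0.59  0.23  2.27  1.6   0.29 -0.4 ]
F mm [-169.3   -0.   236.7]
```

View pics/w5.png

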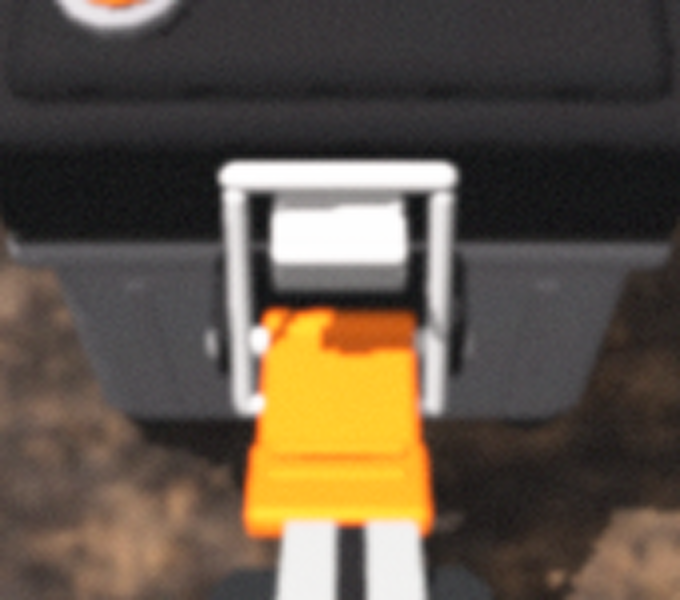

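The bar at (338,175) now lies behind the keeper lip against the head. Next I'll sweep the lever down with the fingertips.

```bash
cat > lev.py <<'E'
from h import *
import sys
def tcp(a,t=.7,r=50,ex=0):
    d=np.array([-np.sin(a),0,-np.cos(a)]);n=np.array([-np.cos(a),0,np.sin(a)]);x=np.array([np.cos(t),0,np.sin(t)])
    return np.array([-86,0,112])+r*d+(6+11*abs(x@n)+ex)*n
if __name__=="__main__":
    st();inF();R=fwd(.7)
    pts=[tcp(2.18,ex=10)]+[tcp(a,ex=0) for a in np.arange(2.1,.1,-.15)]
    for p in pts:print(p.round(0),end="")
    plan([(Wp(*p),R) for p in pts],step=.03)
E
python3 lev.py
```

```text
9.6 [ 0.4823 -0.0898  0.2365] [ 0.937 -0.064  0.342  0.024] [ 0.5  0.1 -0.4] 0.001 [-0.59  0.24  2.27  1.61  0.29 -0.4 ]
F mm [-168.2   -0.4  236.5]
[-112.    0.  162.][-121.    0.  151.][-127.    0.  145.][-131.    0.  138.][-135.    0.  130.][-137.    0.  121.][-137.    0.  112.][-136.    0.  103.][-133.    0.   94.][-129.    0.   86.][-125.    0.   80.][-122.    0.   76.][-117.    0.   72.][-112.    0.   68.][-107.    0.   65.]4 rows:
0 [-0.0011, -0.0002, 0.0232, 0.001, -0.0, -0.0]
2 [-0.0011, -0.0001, 0.0232, 0.001, -0.0, -0.0]
1 rows:
0 [-0.0141, -0.0, 0.0026, 0.0, 0.0, 0.0]
1 rows:
0 [-0.0084, -0.0, 0.0011, 0.0, 0.0, 0.0]
1 rows:
0 [-0.0083, 0.0, 0.0026, 0.0, 0.0, 0.0]
1 rows:
0 [-0.0079, -0.0, 0.004, 0.0, 0.0, 0.0]
1 rows:
0 [-0.0072, 0.0, 0.0054, 0.0, 0.0, 0.0]
1 rows:
0 [-0.0062, -0.0, 0.0066, 0.0, 0.0, 0.0]
1 rows:
0 [-0.005, -0.0, 0.0077, 0.0, 0.0, 0.0]
1 rows:
0 [-0.0036, 0.0, 0.0085, 0.0, 0.0, 0.0]
1 rows:
0 [-0.002, -0.0, 0.009, 0.0, 0.0, 0.0]
1 rows:
0 [-0.0007, -0.0, 0.0065, 0.0, 0.0, 0.0]
1 rows:
0 [-0.0001, -0.0, 0.006, 0.0, 0.0, 0.0]
1 rows:
0 [0.0006, 0.0, 0.0061, 0.0, 0.0, 0.0]
1 rows:
0 [0.0014, -0.0, 0.0061, 0.0, 0.0, 0.0]
1 rows:
0 [0.0022, 0.0, 0.0061, 0.0, 0.0, 0.0]
```

Emit:
apply_moves([
  [-0.001,0,0.0232,0,0,0,1],
  [-0.001,0,0.0232,0,0,0,1],
  [-0.001,0,0.0232,0,0,0,1],
  [-0.001,0,0.0232,0,0,0,1],
  [-0.014,0,0.0026,0,0,0,1],
  [-0.0084,0,0.001,0,0,0,1],
  [-0.0083,0,0.0026,0,0,0,1],
  [-0.008,0,0.004,0,0,0,1],
])

```text
t: 10.6
tcp_pos: [0.5172, -0.0951, 0.1286]
tool_rot: [0.937, -0.064, 0.342, 0.024]
force: [1.2, 0.1, 1.4]
finger_gap: 0.0
gripper_force: 0.8
```

```bash
python3 -c "
from lev import *
st();inF();R=fwd(.7);a=[1.5,1.35,1.2,1.05,.9,.75,.6,.45,.3,.15];plan([(Wp(*tcp(x,ex=-1)),R) for x in a])"
```

```text
10.6 [ 0.5172 -0.0951  0.1286] [ 0.937 -0.064  0.342  0.024] [1.2 0.1 1.4] 0.0 [-0.54  0.59  2.3   2.55  0.47 -1.35]
F mm [-132.9   -1.1  128.6]
1 rows:
0 [-0.0085, -0.0011, 0.0042, 0.003, -0.0, -0.001]
1 rows:
0 [-0.0061, 0.0, 0.0067, 0.0, 0.0, 0.0]
1 rows:
0 [-0.0048, 0.0, 0.0077, 0.0, 0.0, 0.0]
1 rows:
0 [-0.0034, -0.0, 0.0085, 0.0, 0.0, 0.0]
1 rows:
0 [-0.0019, -0.0, 0.009, 0.0, 0.0, 0.0]
1 rows:
0 [-0.0006, -0.0, 0.0065, 0.0, 0.0, 0.0]
1 rows:
0 [0.0001, 0.0, 0.006, 0.0, 0.0, 0.0]
1 rows:
0 [0.0008, -0.0, 0.006, 0.0, 0.0, 0.0]
1 rows:
0 [0.0015, 0.0, 0.006, 0.0, 0.0, 0.0]
1 rows:
0 [0.0023, -0.0, 0.006, 0.0, 0.0, 0.0]
```

Contact is light and on the expected path, so I'll continue.

Emit:
apply_moves([
  [-0.008,-0.001,0.0045,0,0,0,1],
  [-0.006,0,0.0067,0,0,0,1],
  [-0.005,0,0.0077,0,0,0,1],
  [-0.0034,0,0.0085,0,0,0,1],
  [-0.002,0,0.009,0,0,0,1],
])

```text
t: 11.22
tcp_pos: [0.5201, -0.0938, 0.0848]
tool_rot: [0.938, -0.064, 0.34, 0.023]
force: [-0.4, 0.2, 1.1]
finger_gap: 0.002
gripper_force: 0.5
```

```bash
python3 -c "
from lev import *
st();inF();R=fwd(.7);a=[.75,.6,.45,.3,.15];print([tcp(x,ex=-2).round() for x in [.9]+a]);plan([(Wp(*tcp(x,ex=-2)),R) for x in a])"
```

```text
11.22 [ 0.5201 -0.0938  0.0848] [ 0.938 -0.064  0.34   0.023] [-0.4  0.2  1.1] 0.002 [-0.54  0.73  2.31  2.68  0.6  -1.5 ]
F mm [-130.2    0.6   84.8]
[array([-128.,    0.,   84.]), array([-124.,    0.,   79.]), array([-120.,    0.,   75.]), array([-115.,    0.,   71.]), array([-110.,    0.,   67.]), array([-105.,    0.,   64.])]
1 rows:
0 [0.0011, 0.0006, 0.0084, 0.002, 0.004, -0.002]
1 rows:
0 [0.0002, -0.0, 0.0059, 0.0, 0.0, 0.0]
1 rows:
0 [0.0009, 0.0, 0.006, 0.0, 0.0, 0.0]
1 rows:
0 [0.0017, -0.0, 0.006, 0.0, 0.0, 0.0]
1 rows:
0 [0.0025, 0.0, 0.0059, 0.0, 0.0, 0.0]
```

Emit:
apply_moves([
  [0.001,0,0.0084,0,0,0,1],
])

```text
t: 11.35
tcp_pos: [0.5258, -0.0944, 0.0787]
tool_rot: [0.938, -0.064, 0.34, 0.023]
force: [-0.5, -0.5, -0.0]
finger_gap: 0.001
gripper_force: 0.2
```

Emit:
apply_moves([
  [0.0002,0,0.006,0,0,0,1],
])

```text
t: 11.48
tcp_pos: [0.5307, -0.0952, 0.075]
tool_rot: [0.938, -0.063, 0.341, 0.024]
force: [0.6, 0.5, -0.2]
finger_gap: 0.001
gripper_force: 0.0
```

Emit:
apply_moves([
  [0.001,0,0.006,0,0,0,1],
])

```text
t: 11.6
tcp_pos: [0.5353, -0.0959, 0.0713]
tool_rot: [0.938, -0.064, 0.341, 0.024]
force: [0.7, 0.1, -0.4]
finger_gap: 0.002
gripper_force: 0.0
```

```bash
python3 -c "
from lev import *
st();inF();R=fwd(.7);im=snapshot('wrist');cv2.imwrite('pics/w6.png',im[:,:,::-1])
s=sense();from_=1
from bar import pw
p=s['tcp_pos'];Rr=Ro.from_quat(s['tool_rot']).as_matrix()
for nm,X in dict(seatL=(-80,19,152),seatR=(-80,-19,152),kL=(-89,12,155.5),kR=(-89,-12,155.5),kbL=(-70,12,155),headfront=(-64,30,166)).items(): print(nm,pw(Wp(*X),p,Rr).round(1))
"
```

```text
11.6 [ 0.5353 -0.0959  0.0713] [ 0.938 -0.064  0.341  0.024] [ 0.7  0.1 -0.4] 0.002 [-0.52  0.76  2.27  2.7   0.59 -1.5 ]
F mm [-114.8    0.5   71.3]
seatL [246.2 114.8]
seatR [384.8 114.7]
kL [267.6 129.8]
kR [363.3 129.7]
kbL [273.1  82.1]
headfront [207.8  43.9]
```

```bash
python3 -c "
from lev import *
from bar import pw
im=cv2.imread('pics/w6.png');h=cv2.cvtColor(im,cv2.COLOR_BGR2HSV)
org=(h[...,0]>5)&(h[...,0]<22)&(h[...,1]>190)&(h[...,2]>110)
n,l,stt,c=cv2.connectedComponentsWithStats(org.astype('uint8'))
print([s.tolist() for s in stt[1:] if s[4]>30])
for u in(252,258,280,315,350,378): print(u,im[70:240:4,u].max(1).tolist())
s=sense();p=s['tcp_pos'];R=Ro.from_quat(s['tool_rot']).as_matrix()
for a in(0,.3,.5,.8,1.1,1.4,1.7): 
  d=np.array([-np.sin(a),0,-np.cos(a)]);n=np.array([-np.cos(a),0,np.sin(a)]);print(a,pw(Wp(*(np.array([-86,15,112])+61*d+9*n)),p,R).round(),pw(Wp(*(np.array([-86,15,112])+20*d+6*n)),p,R).round())
"
```

```text
[[270, 179, 88, 98, 6658]]
252 [25, 28, 26, 51, 255, 255, 242, 148, 127, 168, 178, 137, 144, 144, 145, 152, 158, 167, 174, 174, 165, 145, 101, 65, 44, 33, 30, 22, 25, 23, 32, 66, 80, 70, 46, 25, 26, 57, 89, 90, 92, 90, 87]
258 [27, 28, 26, 52, 255, 255, 239, 145, 35, 36, 49, 66, 87, 104, 116, 125, 130, 134, 135, 136, 140, 142, 146, 149, 155, 164, 170, 165, 127, 96, 161, 245, 225, 168, 117, 82, 87, 88, 88, 88, 90, 90, 90]
280 [30, 26, 23, 130, 255, 255, 228, 133, 176, 255, 255, 255, 255, 237, 142, 141, 132, 135, 132, 127, 99, 30, 29, 30, 27, 32, 28, 66, 255, 255, 255, 255, 255, 255, 254, 243, 187, 191, 193, 194, 190, 189, 178]
315 [31, 25, 26, 159, 255, 254, 218, 128, 254, 255, 255, 255, 254, 229, 143, 139, 132, 134, 132, 126, 87, 32, 30, 24, 25, 25, 28, 38, 206, 227, 234, 239, 239, 235, 228, 211, 184, 192, 194, 193, 193, 193, 189]
350 [30, 31, 24, 128, 255, 254, 226, 131, 174, 255, 255, 255, 254, 236, 139, 138, 129, 136, 132, 127, 93, 32, 32, 26, 24, 26, 30, 34, 195, 221, 233, 237, 241, 236, 230, 217, 192, 189, 188, 187, 176, 164, 141]
378 [26, 27, 25, 50, 255, 255, 241, 145, 140, 176, 153, 139, 140, 138, 136, 129, 120, 100, 104, 61, 40, 36, 29, 32, 35, 52, 63, 54, 49, 33, 29, 27, 28, 27, 25, 28, 25, 59, 90, 91, 88, 87, 87]
0 [286. 283.] [278. 244.]
0.3 [284. 315.] [277. 254.]
0.5 [282. 335.] [276. 260.]
0.8 [278. 361.] [274. 264.]
1.1 [273. 379.] [272. 263.]
1.4 [267. 386.] [269. 257.]
1.7 [258. 375.] [267. 245.]
```

```bash
python3 -c "
from lev import *
from bar import pw
def msk(im):
  h=cv2.cvtColor(im,cv2.COLOR_BGR2HSV);return (h[...,0]>5)&(h[...,0]<22)&(h[...,1]>170)&(h[...,2]>100)
m=msk(cv2.imread('pics/w6.png'))
for r in range(180,300,8):
  c=np.where(m[r,240:400])[0]+240;print(r,(c.min(),c.max(),len(c)) if len(c) else None,end=' ')
print()
s=sense();p=s['tcp_pos'];R=Ro.from_quat(s['tool_rot']).as_matrix()
for X in[(-73,152),(-80,152),(-73,148),(-73,156),(-70,160),(-70,164)]:print(X,pw(Wp(X[0],10,X[1]),p,R).round(1))
for n in('scene','top'):
  im=snapshot(n)[:,:,::-1];m=msk(im);cv2.imwrite(f'pics/{n}6.png',im);c0=proj(n,Wp(-86,0,112)).astype(int)
  ys,xs=np.where(m[c0[1]-25:c0[1]+40,c0[0]-30:c0[0]+30]);print(n,c0,(xs.min()+c0[0]-30,xs.max()+c0[0]-30,ys.min()+c0[1]-25,ys.max()+c0[1]-25,len(xs)) if len(xs) else None)
  for a in(0,.3,.6,1,1.4):
    d=np.array([-np.sin(a),0,-np.cos(a)]);nn=np.array([-np.cos(a),0,np.sin(a)]);print(a,[proj(n,Wp(*(np.array([-86,y,112])+61*d+9*nn))).round().tolist() for y in(15,-15)])
"
```

```text
180 (np.int64(272), np.int64(354), 83) 188 (np.int64(270), np.int64(357), 57) 196 (np.int64(304), np.int64(356), 53) 204 (np.int64(271), np.int64(356), 86) 212 (np.int64(272), np.int64(356), 85) 220 (np.int64(275), np.int64(353), 79) 228 (np.int64(277), np.int64(351), 75) 236 (np.int64(279), np.int64(350), 72) 244 (np.int64(280), np.int64(348), 69) 252 (np.int64(279), np.int64(350), 72) 260 (np.int64(280), np.int64(349), 70) 268 (np.int64(281), np.int64(348), 68) 276 (np.int64(285), np.int64(342), 58) 284 None 292 None 
(-73, 152) [280.2  96.4]
(-80, 152) [278.7 113.7]
(-73, 148) [281.2 106.2]
(-73, 156) [279.2  86.2]
(-70, 160) [278.8  68.5]
(-70, 164) [277.7  57.3]
scene [364 267] (np.int64(357), np.int64(370), np.int64(263), np.int64(286), 181)
0 [[356.0, 281.0], [364.0, 288.0]]
0.3 [[351.0, 284.0], [360.0, 291.0]]
0.6 [[347.0, 284.0], [356.0, 291.0]]
1 [[344.0, 282.0], [352.0, 289.0]]
1.4 [[343.0, 277.0], [351.0, 285.0]]
top [368 227] None
0 [[361.0, 234.0], [372.0, 235.0]]
0.3 [[361.0, 239.0], [371.0, 241.0]]
0.6 [[360.0, 244.0], [371.0, 246.0]]
1 [[360.0, 248.0], [371.0, 250.0]]
1.4 [[361.0, 249.0], [372.0, 250.0]]
```

The orange lever spans rows 179–277 in the wrist picture and tapers downward. That matches a blade flat against the canister, with the bar at row ~92, in the hook. Now the outlet; first I'll check the shelf's clearance.

```bash
python3 -c "
from lev import *
for z in(.4,.5,.6,.7,.8):
  P=[at_z('top',(u,v),z) for u,v in((260,112),(475,108))];print(z,[x.round(2).tolist() for x in P],[proj('scene',x).round().tolist() for x in P])
st();inF()
R=fwd(.7);plan([(Wp(-190,0,165),R),(Wp(-190,0,360),fwd(0))],step=.05)
"
```

```text
0.4 [[0.76, 0.15, 0.4], [0.76, -0.3, 0.4]] [[341.0, 101.0], [507.0, 175.0]]
0.5 [[0.71, 0.13, 0.5], [0.71, -0.26, 0.5]] [[336.0, 72.0], [495.0, 137.0]]
0.6 [[0.66, 0.12, 0.6], [0.66, -0.23, 0.6]] [[330.0, 37.0], [481.0, 92.0]]
0.7 [[0.61, 0.1, 0.7], [0.61, -0.19, 0.7]] [[323.0, -8.0], [464.0, 37.0]]
0.8 [[0.57, 0.08, 0.8], [0.57, -0.15, 0.8]] [[313.0, -65.0], [442.0, -33.0]]
11.75 [ 0.5354 -0.096   0.0716] [ 0.937 -0.063  0.341  0.024] [ 0.7  0.6 -0.2] 0.001 [-0.52  0.76  2.27  2.7   0.6  -1.5 ]
F mm [-114.8    0.5   71.6]
3 rows:
0 [0.0008, 0.0003, -0.04, 0.001, 0.0, -0.0]
1 [0.0008, 0.0002, -0.04, 0.001, 0.0, -0.0]
2 [0.0009, 0.0002, -0.04, 0.001, 0.0, -0.0]
5 rows:
0 [0.0251, 0.0, -0.0298, 0.0, -0.14, -0.0]
1 [0.0207, -0.0, -0.033, 0.0, -0.14, -0.0]
2 [0.0159, -0.0, -0.0356, 0.0, -0.14, -0.0]
3 [0.0108, -0.0, -0.0375, 0.0, -0.14, -0.0]
4 [0.0054, -0.0, -0.0386, 0.0, -0.14, -0.0]
```

Emit:
apply_moves([
  [0.001,0,-0.04,0,0,0,1],
  [0.001,0,-0.04,0,0,0,1],
  [0.001,0,-0.04,0,0,0,1],
  [0.025,0,-0.03,0,-0.14,0,-1],
  [0.0205,0,-0.033,0,-0.14,0,-1],
  [0.016,0,-0.0355,0,-0.14,0,-1],
  [0.011,0,-0.0375,0,-0.14,0,-1],
  [0.0055,0,-0.0385,0,-0.14,0,-1],
])

```text
t: 12.75
tcp_pos: [0.472, -0.0301, 0.2212]
tool_rot: [0.954, -0.027, 0.285, -0.087]
force: [0.5, -0.3, 1.0]
finger_gap: 0.997
gripper_force: 0.0
```

Emit:
apply_moves([
  [0,0,0,0,0,-0.185,-1],
  [0,0,0,0,0,-0.185,-1],
  [0,0,0,0,0,-0.185,-1],
  [0,0,0,0,0,-0.185,-1],
  [0,0,0,0,0,-0.185,-1],
  [0,0,0,0,0,-0.185,-1],
  [0,0,0,0,0,-0.185,-1],
  [0,0,0,0,0,-0.185,-1],
])

```text
t: 13.75
tcp_pos: [0.4723, -0.0304, 0.221]
tool_rot: [0.721, 0.625, 0.269, 0.13]
force: [-0.1, -0.5, -0.8]
finger_gap: 0.996
gripper_force: 0.0
```

Emit:
apply_moves([
  [0,0,0,0,0,-0.185,-1],
  [0,0,0,0,0,-0.185,-1],
  [0,0,0,0,0,-0.185,-1],
  [0,0,0,0,0,-0.185,-1],
  [0,0,0,0,0,-0.185,-1],
  [0,0,0,0,0,-0.185,-1],
  [0,0,0,0,0,-0.185,-1],
  [0,0,0,0,0,-0.185,-1],
])

```text
t: 14.75
tcp_pos: [0.473, -0.03, 0.2229]
tool_rot: [0.114, 0.948, 0.111, 0.275]
force: [-0.7, 0.5, -0.3]
finger_gap: 1.001
gripper_force: 0.0
```

```bash
python3 -c "
from lev import *
st();inF()
G=Wp(5,-12,0)
plan([((.6,-.12,.30),down(3.4)),((G[0],G[1],.285),down(3.95)),((G[0],G[1],.227),down(3.95))],step=.05)
"
```

```text
14.75 [ 0.473  -0.03    0.2229] [0.114 0.948 0.111 0.275] [-0.7  0.5 -0.3] 1.001 [-0.59  0.25  2.22  1.09  0.5  -2.86]
F mm [-185.4   57.6  222.9]
5 rows:
0 [-0.0335, -0.009, -0.0015, 0.031, 0.118, -0.096]
1 [-0.0321, -0.0122, -0.005, 0.031, 0.118, -0.096]
2 [-0.03, -0.0154, -0.0083, 0.031, 0.118, -0.096]
3 [-0.0272, -0.0185, -0.0111, 0.031, 0.118, -0.096]
4 [-0.0239, -0.0213, -0.0135, 0.031, 0.118, -0.096]
4 rows:
0 [-0.0124, -0.0044, 0.0038, 0.0, 0.0, -0.138]
1 [-0.0117, -0.006, 0.0038, 0.0, 0.0, -0.138]
2 [-0.0107, -0.0076, 0.0038, 0.0, 0.0, -0.138]
3 [-0.0096, -0.009, 0.0038, 0.0, 0.0, -0.138]
2 rows:
0 [0.0, 0.0, 0.029, 0.0, 0.0, 0.0]
```

```bash
python3 -c "
from lev import *
plan([((.47,-.07,.33),down(2.6))],step=.03,ang=.08)
"
```

```text
9 rows:
0 [-0.0069, -0.001, -0.0106, 0.041, 0.053, 0.033]
1 [-0.0063, -0.0012, -0.011, 0.041, 0.053, 0.033]
2 [-0.0058, -0.0015, -0.0112, 0.041, 0.053, 0.033]
3 [-0.0052, -0.0018, -0.0114, 0.041, 0.053, 0.033]
4 [-0.0047, -0.0021, -0.0116, 0.041, 0.053, 0.033]
5 [-0.0041, -0.0024, -0.0118, 0.041, 0.053, 0.033]
6 [-0.0036, -0.0028, -0.0119, 0.041, 0.053, 0.033]
7 [-0.003, -0.0032, -0.0119, 0.041, 0.053, 0.033]
8 [-0.0025, -0.0036, -0.0119, 0.041, 0.053, 0.033]
```

Emit:
apply_moves([
  [-0.007,-0.001,-0.0106,0.041,0.053,0.033,-1],
  [-0.0063,-0.001,-0.011,0.041,0.053,0.033,-1],
  [-0.0058,-0.0015,-0.011,0.041,0.053,0.033,-1],
  [-0.005,-0.002,-0.0115,0.041,0.053,0.033,-1],
  [-0.0045,-0.002,-0.0115,0.041,0.053,0.033,-1],
  [-0.004,-0.0025,-0.012,0.041,0.053,0.033,-1],
  [-0.0035,-0.003,-0.012,0.041,0.053,0.033,-1],
  [-0.003,-0.003,-0.012,0.041,0.053,0.033,-1],
])

```text
t: 15.75
tcp_pos: [0.4687, -0.0638, 0.3152]
tool_rot: [0.249, 0.968, 0.018, 0.038]
force: [0.2, -0.2, -0.2]
finger_gap: 1.002
gripper_force: 0.0
```

```bash
python3 -c "
from lev import *
st();inF();G=Wp(5,-12,0)
plan([((.57,-.11,.30),down(3.0)),((G[0],G[1],.285),down(3.95))],step=.05,ang=.15)
"
```

```text
15.75 [ 0.4687 -0.0638  0.3152] [0.249 0.968 0.018 0.038] [ 0.2 -0.2 -0.2] 1.002 [-0.4   0.18  1.74  0.05  1.15 -1.49]
F mm [-185.2   23.6  315.2]
3 rows:
0 [-0.0366, 0.0025, 0.0076, 0.014, 0.025, -0.121]
1 [-0.0368, -0.0019, 0.0067, 0.014, 0.025, -0.121]
2 [-0.0365, -0.0062, 0.0058, 0.014, 0.025, -0.121]
7 rows:
0 [-0.0119, -0.0004, 0.0021, 0.0, 0.0, -0.136]
1 [-0.0118, -0.002, 0.0021, 0.0, 0.0, -0.136]
2 [-0.0114, -0.0036, 0.0021, 0.0, 0.0, -0.136]
3 [-0.0108, -0.0051, 0.0021, 0.0, 0.0, -0.136]
4 [-0.01, -0.0065, 0.0021, 0.0, 0.0, -0.136]
5 [-0.0091, -0.0078, 0.0021, 0.0, 0.0, -0.136]
6 [-0.0079, -0.0089, 0.0021, 0.0, 0.0, -0.136]
```

Recovered to the regular configuration. Next I'll go above the fin.

Emit:
apply_moves([
  [-0.0366,0.0025,0.0076,0.014,0.025,-0.12,-1],
  [-0.0368,-0.002,0.0067,0.014,0.025,-0.12,-1],
  [-0.0365,-0.006,0.0058,0.014,0.025,-0.12,-1],
  [-0.012,0,0.002,0,0,-0.136,-1],
  [-0.0118,-0.002,0.002,0,0,-0.136,-1],
  [-0.0114,-0.0036,0.002,0,0,-0.136,-1],
  [-0.0108,-0.005,0.002,0,0,-0.136,-1],
  [-0.01,-0.0065,0.002,0,0,-0.136,-1],
])

```text
t: 16.75
tcp_pos: [0.6294, -0.1198, 0.2897]
tool_rot: [-0.268, 0.963, -0.0, 0.0]
force: [0.6, 0.3, 0.2]
finger_gap: 1.002
gripper_force: 0.0
```

Emit:
apply_moves([
  [-0.009,-0.008,0.002,0,0,-0.136,-1],
  [-0.008,-0.009,0.002,0,0,-0.136,-1],
  [0,0,0,0,0,0,-1],
])

```text
t: 17.12
tcp_pos: [0.6533, -0.1242, 0.2854]
tool_rot: [-0.393, 0.919, -0.0, 0.0]
force: [0.5, -0.7, -0.2]
finger_gap: 1.0
gripper_force: 0.0
```

```bash
python3 -c "
from lev import *
st();inF();G=Wp(5,-12,0);print(G)
s=sense();im=snapshot('wrist');cv2.imwrite('pics/w7.png',im[:,:,::-1])
from bar import pw
p=s['tcp_pos'];R=Ro.from_quat(s['tool_rot']).as_matrix();print('yaw',np.arctan2(R[1,0],R[0,0])%(2*np.pi))
a=v[2]-np.pi/2-v[5];d=np.array([np.cos(a),np.sin(a),0])*.023;e=np.array([-d[1],d[0],0])*5/23
for sx in(1,-1):
  for sy in (1,-1): print(sx,sy,pw(np.array([G[0],G[1],.2562])+sx*d+sy*e,p,R).round(1))
hs=cv2.cvtColor(im,cv2.COLOR_RGB2HSV);m=((hs[...,0]>45)&(hs[...,0]<85)&(hs[...,1]>120)&(hs[...,2]>60)).astype('uint8')
n,l,stt,c=cv2.connectedComponentsWithStats(m);print([x.tolist() for x in stt[1:] if x[4]>100])
plan([((G[0],G[1],.285),down(3.95)),((G[0],G[1],.227),down(3.95))],step=.03,ang=.15)
"
```

```text
17.12 [ 0.6533 -0.1242  0.2854] [-0.393  0.919 -0.     0.   ] [ 0.5 -0.7 -0.2] 1.0 [-0.36  0.53  1.26 -0.    1.35 -2.73]
F mm [  5.9 -11.7 285.4]
[ 0.65240961 -0.12431144  0.        ]
yaw 3.9499456453355024
1 1 [330.8 324. ]
1 -1 [311.6 324.5]
-1 1 [329.3 238.9]
-1 -1 [308.5 239.5]
[[0, 0, 16, 24, 153], [32, 5, 14, 31, 186], [115, 7, 14, 35, 179], [8, 36, 22, 26, 199], [249, 217, 101, 135, 7488]]
1 rows:
0 [0.0006, 0.0002, 0.0006, -0.0, -0.0, -0.001]
2 rows:
0 [0.0, 0.0, 0.029, 0.0, 0.0, 0.0]
```

```bash
python3 -c "
import cv2
im=cv2.imread('pics/w7.png')
for r in range(225,335,10): print(r,im[r,296:346:2,1].tolist())
"
```

```text
225 [41, 41, 62, 96, 129, 128, 114, 111, 112, 118, 116, 118, 114, 116, 113, 124, 125, 107, 89, 83, 85, 68, 29, 30, 51]
235 [115, 113, 101, 93, 89, 92, 88, 94, 91, 93, 93, 93, 93, 90, 89, 94, 92, 92, 93, 97, 117, 153, 152, 118, 118]
245 [92, 122, 154, 169, 148, 123, 172, 213, 225, 227, 226, 222, 220, 203, 157, 179, 190, 191, 190, 181, 151, 104, 102, 169, 190]
255 [186, 192, 220, 242, 233, 177, 227, 243, 250, 252, 253, 253, 253, 247, 229, 244, 254, 254, 251, 243, 227, 212, 208, 187, 163]
265 [222, 247, 253, 252, 227, 156, 213, 239, 249, 251, 253, 253, 253, 250, 236, 240, 254, 254, 254, 254, 253, 245, 227, 218, 171]
275 [208, 230, 247, 253, 253, 238, 198, 234, 247, 251, 252, 253, 253, 251, 240, 227, 252, 254, 254, 253, 245, 233, 210, 119, 64]
285 [21, 24, 34, 80, 159, 198, 181, 226, 244, 251, 252, 253, 253, 251, 244, 221, 230, 231, 210, 129, 62, 63, 63, 63, 64]
295 [154, 109, 56, 30, 57, 144, 177, 212, 240, 249, 252, 252, 253, 252, 246, 229, 215, 232, 214, 145, 75, 67, 61, 65, 59]
305 [237, 228, 208, 182, 138, 131, 171, 187, 233, 248, 252, 252, 252, 252, 248, 236, 217, 234, 221, 167, 89, 63, 60, 62, 60]
315 [253, 252, 246, 238, 227, 166, 148, 152, 226, 245, 251, 252, 252, 252, 250, 240, 196, 167, 201, 204, 117, 66, 61, 60, 61]
325 [252, 252, 252, 253, 252, 214, 132, 144, 189, 230, 237, 246, 247, 227, 208, 216, 171, 143, 137, 163, 151, 71, 59, 63, 63]
```

Emit:
apply_moves([
  [0.0006,-0.001,0.02,0,0,0,-1],
  [0,0,0.02,0,0,-0.02,-1],
  [0,0,0.018,0,0,0,-1],
  [0,0,0,0,0,0,1],
  [0,0,0,0,0,0,1],
  [0,0,0,0,0,0,1],
  [0,0,0,0,0,0,1],
  [0,0,0,0,0,0,1],
], force=60)

```text
t: 18.18
tcp_pos: [0.6535, -0.1246, 0.2291]
tool_rot: [-0.403, 0.915, 0.0, 0.0]
force: [-2.7, 3.4, 4.9]
finger_gap: 0.109
gripper_force: 59.5
```

```bash
python3 -c "
from lev import *
st();inF();s=sense();R=Ro.from_quat(s['tool_rot']).as_matrix();print('yaw',np.arctan2(R[1,0],R[0,0])%(2*np.pi),s['ft_torque'],s['gripper_force'],R.T@s['force'])"
```

```text
18.18 [ 0.6535 -0.1246  0.2291] [-0.403  0.915  0.     0.   ] [-2.7  3.4  4.9] 0.109 [-0.36  0.59  1.33  0.    1.23 -2.76]
F mm [  6.2 -12.1 229.1]
yaw 3.9718522779837815 [0.4959616  0.55983767 0.07117621] 59.46123003959656 [-0.69694451  4.27842388 -4.86308796]
```

Emit:
apply_moves([
  [0,0,0.0002,0,0,0.15,1],
  [0,0,0.0002,0,0,0.15,1],
  [0,0,0.0002,0,0,0.15,1],
  [0,0,0.0002,0,0,0.15,1],
  [0,0,0.0002,0,0,0.15,1],
  [0,0,0,0,0,0,1],
])

```text
t: 18.92
tcp_pos: [0.653, -0.1237, 0.2281]
tool_rot: [-0.039, 0.999, 0.001, -0.0]
force: [-3.9, 3.9, 5.4]
finger_gap: 0.104
gripper_force: 59.5
```

```bash
cat > t.py <<'E'
from lev import *
st();inF();s=sense();R=Ro.from_quat(s['tool_rot']).as_matrix();y=np.arctan2(R[1,0],R[0,0])%(2*np.pi);print('yaw',y,'to go',y-1.4375,s['ft_torque'],s['gripper_force'],R.T@s['force'])
E
python3 t.py
```

```text
18.93 [ 0.653  -0.1237  0.2281] [-0.039  0.999  0.001 -0.   ] [-3.9  3.9  5.4] 0.104 [-0.36  0.59  1.33  0.    1.23 -2.01]
F mm [  5.5 -11.3 228.1]
yaw 3.22056767881358 to go 1.78306767881358 [ 0.73895919  0.77397964 -0.20140763] 59.52912211418152 [ 3.61456564  4.18458508 -5.35062131]
```

Emit:
apply_moves([
  [0,0,0.0002,0,0,0.15,1],
  [0,0,0.0002,0,0,0.15,1],
  [0,0,0.0002,0,0,0.15,1],
  [0,0,0.0002,0,0,0.15,1],
  [0,0,0.0002,0,0,0.15,1],
  [0,0,0.0002,0,0,0.15,1],
])

```text
t: 19.68
tcp_pos: [0.6532, -0.1225, 0.2269]
tool_rot: [0.401, 0.916, 0.002, -0.001]
force: [-3.6, 7.1, 6.5]
finger_gap: 0.105
gripper_force: 59.7
```

Emit:
apply_moves([
  [0,0,0.0002,0,0,0.15,1],
  [0,0,0.0002,0,0,0.15,1],
  [0,0,0.0002,0,0,0.15,1],
  [0,0,0.0002,0,0,0.15,1],
  [0,0,0.0002,0,0,0.15,1],
  [0,0,0.0002,0,0,0.133,1],
  [0,0,0,0,0,0,1],
  [0,0,0,0,0,0,1],
])

```text
t: 20.68
tcp_pos: [0.6543, -0.1218, 0.2258]
tool_rot: [0.752, 0.659, 0.003, -0.001]
force: [-1.3, 7.5, 5.7]
finger_gap: 0.107
gripper_force: 59.5
```

```bash
python3 t.py
```

```text
20.68 [ 0.6543 -0.1218  0.2258] [ 0.752  0.659  0.003 -0.001] [-1.3  7.5  5.7] 0.107 [-0.35  0.59  1.33  0.01  1.22 -0.22]
F mm [  6.6  -9.3 225.8]
yaw 1.4381556791958947 to go 0.0006556791958947095 [ 1.50430227  0.27027154 -0.14245533] 59.46027159690857 [ 7.32370643 -2.26703474 -5.70131687]
```

Emit:
apply_moves([
  [0,0,0,0,0,0,-1],
  [0,0,0,0,0,0,-1],
  [0,0,0,0,0,0,-1],
  [0,0,0,0,0,0,-1],
  [0,0,-0.03,0,0,0,-1],
  [0,0,-0.03,0,0,0,-1],
])

```text
t: 21.42
tcp_pos: [0.6538, -0.1256, 0.2849]
tool_rot: [0.752, 0.659, 0.0, 0.0]
force: [0.8, -0.0, 0.7]
finger_gap: 0.998
gripper_force: 0.0
```

```bash
python3 t.py;python3 -c "
from lev import *
plan([((.42,-.1,.36),down(-.1))],step=.05,ang=.15)"
```

```text
21.43 [ 0.6538 -0.1256  0.2849] [0.752 0.659 0.    0.   ] [ 0.8 -0.   0.7] 0.998 [-0.36  0.53  1.26 -0.    1.35 -0.22]
F mm [  6.6 -13.1 284.9]
yaw 1.4381304754811042 to go 0.0006304754811041757 [-0.04784835 -0.0265089   0.01288328] 0.0 [ 0.05695244  0.76516024 -0.70651052]
11 rows:
0 [-0.0005, -0.0214, -0.0068, 0.0, -0.0, 0.14]
1 [-0.0035, -0.0211, -0.0068, 0.0, -0.0, 0.14]
2 [-0.0064, -0.0204, -0.0068, 0.0, -0.0, 0.14]
3 [-0.0092, -0.0193, -0.0068, 0.0, -0.0, 0.14]
4 [-0.0118, -0.0179, -0.0068, 0.0, -0.0, 0.14]
5 [-0.0141, -0.016, -0.0068, 0.0, -0.0, 0.14]
6 [-0.0162, -0.0139, -0.0068, 0.0, -0.0, 0.14]
7 [-0.018, -0.0115, -0.0068, 0.0, -0.0, 0.14]
8 [-0.0195, -0.0089, -0.0068, 0.0, -0.0, 0.14]
9 [-0.0205, -0.0061, -0.0068, 0.0, -0.0, 0.14]
10 [-0.0211, -0.0032, -0.0068, 0.0, -0.0, 0.14]
```

Emit:
apply_moves([
  [-0.0005,-0.0214,-0.007,0,0,0.14,1],
  [-0.0035,-0.021,-0.007,0,0,0.14,1],
  [-0.0064,-0.0204,-0.007,0,0,0.14,1],
  [-0.009,-0.0193,-0.007,0,0,0.14,1],
  [-0.012,-0.018,-0.007,0,0,0.14,1],
  [-0.014,-0.016,-0.007,0,0,0.14,1],
  [-0.016,-0.014,-0.007,0,0,0.14,1],
  [-0.018,-0.0115,-0.007,0,0,0.14,1],
])

```text
t: 22.42
tcp_pos: [0.4834, -0.1065, 0.3407]
tool_rot: [0.988, 0.156, 0.001, 0.001]
force: [0.0, 0.6, 0.8]
finger_gap: -0.002
gripper_force: 0.0
```

Emit:
apply_moves([
  [-0.0195,-0.009,-0.007,0,0,0.14,1],
  [-0.0205,-0.006,-0.007,0,0,0.14,1],
  [-0.021,-0.003,-0.007,0,0,0.14,1],
  [0,0,0,0,0.14,0,1],
  [0,0,0,0,0.14,0,1],
  [0,0,0,0,0.14,0,1],
  [0,0,0,0,0,0,1],
])

```text
t: 23.3
tcp_pos: [0.418, -0.0986, 0.3603]
tool_rot: [0.977, -0.051, 0.208, 0.01]
force: [0.5, -0.1, 0.6]
finger_gap: 0.001
gripper_force: 0.0
```

```bash
python3 -c "
from lev import *
st();inF();s=sense();im=snapshot('wrist')[:,:,::-1];cv2.imwrite('pics/w8.png',im);np.savez('w8.npz',p=s['tcp_pos'],q=s['tool_rot'])
t=snapshot('top')[:,:,::-1];sc=snapshot('scene')[:,:,::-1]
from bar import pw
R=Ro.from_quat(s['tool_rot']).as_matrix();c=pw(Wp(-30,0,170),s['tcp_pos'],R).astype(int);print(c)
x0,y0=c[0]-65,max(c[1]-75,0)
o=np.zeros((600,800,3),np.uint8);a=cv2.resize(im[y0:y0+150,x0:x0+120],None,fx=4,fy=4,interpolation=2);o[:a.shape[0],:480]=a
o[:300,490:790]=cv2.resize(t[155:255,325:425],None,fx=3,fy=3,interpolation=2);o[300:600,490:790]=cv2.resize(sc[200:300,340:440],None,fx=3,fy=3,interpolation=2)
cv2.imwrite('pics/fin.png',o);print(x0,y0)"
```

```text
23.3 [ 0.418  -0.0986  0.3603] [ 0.977 -0.051  0.208  0.01 ] [ 0.5 -0.1  0.6] 0.001 [-0.65 -0.08  1.96  0.27  0.91  0.9 ]
F mm [-230.8  -17.7  360.3]
[305 106]
240 31
```

View pics/fin.png

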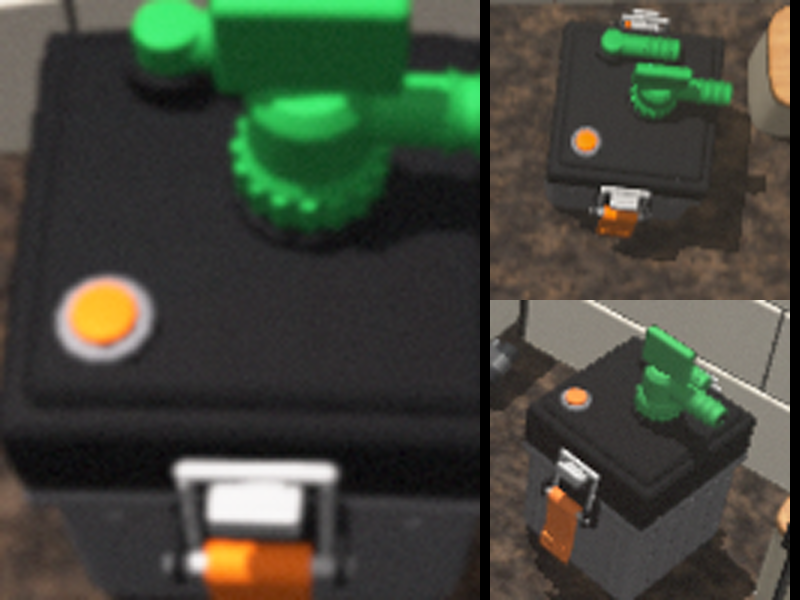

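The last picture shows the bar at (255,468) behind the keeper lip, the lever flat down the canister, and the outlet spout parallel to the inlet's. In the top crop the lever tip is at row ~233, where 234 is predicted for shut. I'll hand in.

```bash
python3 -c "
from lev import *
from bar import pw
s=np.load('w8.npz');R=Ro.from_quat(s['q']).as_matrix()
for X in[(-73,152),(-78,152),(-73,156)]:print(X,pw(Wp(X[0],0,X[1]),s['p'],R).round(1),'obs 304,148')
print(sign_off())"
```

```text
(-73, 152) [304. 150.] obs 304,148
(-78, 152) [303.8 154.3] obs 304,148
(-73, 156) [303.9 148.6] obs 304,148
the job is handed in; nothing more can be done
None
```

The job is handed in at about 23 s: the clamp's bar is in its keeper hook with the lever flat, and the outlet elbow is screwed down until its spout is parallel to the inlet's. The bar's height is the least certain: my last camera reading fits 152 mm (seated) to 156 mm (limit 155.5), and I took it as seated because the lever snapped shut; sign-off gave no verdict.

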